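# Fit a twist-lock lamp head on its display foot

### The arm

A 6-joint arm with a two-finger parallel gripper is mounted at the origin on the work surface. World frame = base frame: x ahead of the robot, y to its left, z up, the work surface at z = 0. Lengths are in mm, angles in rad, forces in N, time in s.
With the tool pointing down it reaches from about 275 to 750 mm from the base axis. Payload 10.2 kg.
Tool frame: the origin (TCP) lies midway between the tips of the shut fingers; the grasp point (between the pads) lies 19 mm behind it (ctrl.tcp_to_grasp is the z of the grasp point in the tool frame, in mm); z points along the fingers, y is the direction in which the jaws open and shut (so a half turn about z gives the same grasp; the last joint's range is limited). The gripper opens to 85 mm and grips with 20 to 120 N. Pads are 22 mm wide; open, the fingers measure 114 mm over their backs; the gripper's body (76 mm by 85 mm) begins 54 mm behind the grasp point. The pads swing forward as they close: fully open they stand 13 mm farther back than shut.
Start: joints at [0.881, 0.313, 1.498, -0, 1.331, -0.223], TCP at [236.279, 468.832, 231.294] pointing down, gripper open.
Joint ranges: [-2.94, 2.94], [-0.97, 2.17], [0.19, 2.56], [-1.23, 4.37], [0.02, 3.11], [-2.88, 2.88]. Speed limits (rad/s): [2.39, 2.39, 3.01, 3.14, 3.14, 3.14].

### API

Orientations are given as a unit quaternion [w, x, y, z].
In Python, from rig import sensors, capture, order, ctrl gives the robot as it stands. The module is installed in compiled form; this text tells all that it offers.
- The arm moves only by the tool play_rows, never from a script. Its argument "deltas" is a list of rows, each a list of 7 numbers: the shift along the world's x, y, z in units of 40 mm (1.0 is 40 mm), then the turn, a rotation vector about the world's x, y, z in units of 6 degrees (1.0 is 6 degrees), then the opening, from -1 (shut) to 1 (fully open). A call has 1 to 8 rows; each row shifts and turns the commanded pose from where the row before left it; what a row does not reach is not made up. A row lasts 1/12 s, in which the tool goes at most 41.7 mm and 7.16 degrees, less where a joint would pass 70% of its speed; a pose out of reach is approached as far as the arm can. A call is refused whole if a number of a shift passes 1 or a number of a turn 1, either way. A call with a gripper value outside its range is refused whole. The fingers move at their own pace and stop on an object; "squeeze" is the grip in N (left out, the last holds). Time passes only in rows, so rows that do not move let the fingers close. It gives the time, the measured TCP pose, the force and the opening at its end, in the units of the state.
- sensors.sense(): the state, without advancing time (a new reading comes with each control period).
- capture(name): name is "side" or "top" or "wrist"; returns a dict with "pixels" (384x512x3 uint8, red, green, blue), "z_map" (384x512 float32, mm along the optical axis (not along the pixel's ray), 0 where there is no reading), "fx", "fy", "cx", "cy" (pixels), "k1" (the pictures are not rectified: a ray, as slopes to the right and down, at radius r is drawn at 1 + k1 r^2 times it, then the intrinsics apply), "eye" and "rotation" of the camera in the world; the wrist camera has in their place "tool_from_camera" (4x4, takes a point from camera to tool coordinates, whose origin is the TCP and whose axes are the flange's). Camera axes: x right, y down, z forward; pixel columns grow to the right and rows downward; lengths in mm; the calibration is good to about 2 mm. A picture is of the moment at which its call begins: read the wrist's pose just before it.
- order.finish_job(): hands the job in, once; it reports no verdict.
The state is a dict: "time_s": time; "joints": joint angles; "dq": joint speeds; "tau": joint torques, N m; "eef_pos": TCP position; "ee_rot": TCP orientation; "force": force on the tool from outside, world axes, zero at the start; "wrist_torque": the same for the moment, N m; "grip_width": opening from 0.0 (shut) to 1.0 (fully open).
Only numpy, scipy, OpenCV 4.12 (cv2) and the standard library are available. Lean on these libraries where they do the work, as an engineer would, in place of code of your own. Each camera call takes 0.05 s, during which the arm holds its last target. There are 200 camera calls.

### The job

Make up the display lamp: take the grey dust cap off the round steel lamp foot and set it down flat, grip upwards, on the floor of the grey parts tray; then plug the short square lamp head, the one with two lugs on its collar, into the foot, push it fully down against the spring and turn it clockwise to the stop, so that it is locked when you let go. Do not drop the cap or the head, and leave the other things on the display standing where they are.

Things in the scene. Friction and masses are not known exactly. Their poses are not given: they have to be found in the camera images.
- holder: Steel lamp foot, fixed: disc 140 mm across, 18 mm high, with a bayonet housing 80 mm across on it, top face at z = 54.5 mm. Origin: centre of its underside, on the table; z up. Plugged head: turns CLOCKWISE (from above) only, by 70 degrees, and only while held pushed down, to a hard stop where its lugs lie along the holder's x axis. A small black switch on the disc marks -x.
- mouth (a point): Centre of the housing's top face, axes as the holder's. Round hole 45 mm across with two opposite lug slots, 17 mm wide, out to 34 mm from the centre, on the line 70 degrees ANTICLOCKWISE (from above) from the x axis; either lug fits either slot. Top plate 7 mm thick. At the stop it has 3 mm deep notches below: let go, the head rises into them, with 5 to 8 degrees of play.
- plunger (a joint): Brass spring disc in the mouth, 26 mm across; travel in m: 0 = up (top 44 mm above the table), 0.014 = down on the floor (30 mm). About 1 N to start, 11 N fully down. Head merely plugged in: its underside rests near 42 mm above the table and it cannot turn. It turns with its underside at 30 to 33 mm. Locked and let go: 36.5 mm.
- cap_mid (a point): Grey dust cap, loose, lying on the mouth. This point: on its axis, 21 mm above its underside; z up. From below: spigot 36 mm across, 5 mm high (in the hole); disc 68 mm across, 5 mm thick; upright grip bar 44 mm long (cap's x) by 12 mm thick (cap's y), from 10 to 42 mm above the underside. About 60 g.
- head_mid (a point): Lamp head to fit, standing, 96 mm high. This point: on its axis, 48 mm above its underside; z up. From below: steel collar 40 mm across (lowest 6 mm tapers to 34) up to 30 mm, with two opposite lugs along the head's x (12 mm wide, 62 mm over the tips, 6 to 14 mm up); then a white square shade 46 x 46 mm, faces square to x and y, 30 to 96 mm up. About 0.2 kg.
- tray: Grey open parts tray, fixed, 190 (x) x 120 (y) x 35 mm high, walls and floor 5 mm thick. Origin: centre of its underside, on the table. A steel weight stands in its -x half; the +x half is free.
- weight: Dark steel disc weight standing in the tray, 48 mm across, 26 mm high; origin at the centre of its underside. Leave alone.
- column_mid (a point): Another lamp head, not wanted: plain round white column, 46 mm across (52 mm at the foot), 150 mm high, standing; point half-way up on its axis. Leave alone.
- cone_mid (a point): Another lamp head, not wanted: white cone, 62 mm across at the foot, 85 mm high, standing; point half-way up on its axis. Leave alone.
- carton: Cardboard carton, 52 x 52 x 140 mm high, standing; origin at the centre of its underside. Leave alone.
- pot: White pot, 80 mm across, 75 mm high, standing; origin at the centre of its underside. Leave alone.
- nut: Round brass lamp nut lying on the table, 32 mm across, 16 mm high; origin at the centre of its underside. Leave alone.
- stem: Slim steel lamp stem standing close by the foot, about 97 mm from its axis on its +x side: 24 mm across (40 mm at its base), 125 mm high; origin at the centre of its underside. Leave alone.
- bulb_box: Small cardboard box 45 x 60 x 50 mm high; origin at the centre of its underside. Leave alone.
Things that resemble listed ones, but are neither listed nor needed, are in the scene too. What is shaped like the part that bears head_mid but blue, green or turquoise is not meant.

How it is judged:
By the outcome, as a careful person would: the job done as asked, in the order asked, and still so for the second after the job is handed in, with the robot touching nothing.
It also fails if it takes over 67 s, if anything falls off the work surface, if the arm or the gripper's body presses on something with over 40 N, if the wrist force passes 120 N, or if a joint passes its speed limit or range.

## Working session

There is one attempt and no reset: what is moved stays moved. The work goes in short steps, Python scripts to look and compute and a tool call to move; the robot and the scene stay as the last step left them, time stands still between calls to the robot, and variables do not carry over. Pictures are saved under pics/ and viewed, about 8 in all and at most 12, crops included, and the job is handed in when it is done.

Besides the shell and the picture viewer there is one more tool, called after "Call:" by a JSON object that holds its "name" and its "arguments". play_rows: Moves the arm, as the interface text tells. Its arguments: {"type":"object","properties":{"deltas":{"type":"array","items":{"type":"array","items":{"type":"number"}}},"squeeze":{"type":"number"}},"required":["deltas"]}

```bash
mkdir -p pics; cat > h.py <<'E'
import numpy as np, cv2
from scipy.spatial.transform import Rotation as R
from rig import sensors, capture, order, ctrl
def cam(name):
    s=sensors.sense(); c=capture(name)
    if name=="wrist":
        w,x,y,z=s["ee_rot"]; T=np.eye(4); T[:3,:3]=R.from_quat([x,y,z,w]).as_matrix(); T[:3,3]=s["eef_pos"]
        M=T@np.array(c["tool_from_camera"]); c["R"]=M[:3,:3]; c["t"]=M[:3,3]
    else: c["R"]=np.array(c["rotation"]); c["t"]=np.array(c["eye"])
    K=np.array([[c["fx"],0,c["cx"]],[0,c["fy"],c["cy"]],[0,0,1.]]); c["K"]=K
    vv,uu=np.mgrid[0:384,0:512]
    d=np.stack([(uu-c["cx"])/c["fx"],(vv-c["cy"])/c["fy"]],-1)
    p=d.copy()
    for _ in range(8): p=d/(1+c["k1"]*(p**2).sum(-1,keepdims=True))
    c["ray"]=np.concatenate([p,np.ones((384,512,1))],-1)@c["R"].T
    c["P"]=c["t"]+c["ray"]*c["z_map"][...,None]
    return c
def onz(c,u,v,z):
    r=cv2.remap(c["ray"].astype(np.float32),np.float32([[u]]),np.float32([[v]]),1)[0,0]
    return c["t"]+r*(z-c["t"][2])/r[2]
def save(c,name,crop=None,k=1):
    im=c["pixels"][...,::-1]
    if crop: u0,v0,u1,v1=crop; im=im[v0:v1,u0:u1]
    cv2.imwrite("pics/"+name+".png",cv2.resize(im,None,fx=k,fy=k,interpolation=cv2.INTER_CUBIC))
E
python3 - <<'E'
from h import *
print(ctrl.tcp_to_grasp, sensors.sense())
for n in ["top","side"]:
    c=cam(n); save(c,n,k=1.5); np.savez("/tmp/"+n,**{k:c[k] for k in("pixels","P","ray","t")}); print(n,c["t"],c["R"].round(3).tolist(),c["fx"],c["k1"])
E
```

```text
-18.700000000000003 {'time_s': 0.0, 'joints': array([ 8.80568382e-01,  3.13467585e-01,  1.49843442e+00,  2.06251440e-05,
        1.33102271e+00, -2.23440068e-01]), 'dq': array([-0.00131951,  0.00011438,  0.00024019,  0.00060913,  0.00019525,
       -0.00108236]), 'tau': array([-3.48980184e-04, -4.12270439e+01, -2.59745514e+01, -2.04782705e-04,
        4.12602240e-03, -2.01746980e-05]), 'eef_pos': array([236.11577878, 468.61650317, 230.7270874 ]), 'ee_rot': array([-3.02780735e-04,  2.31283106e-01,  9.72886263e-01, -5.93313069e-04]), 'force': array([-0.00222926,  0.65232436, -0.0388755 ]), 'wrist_torque': array([-0.06101808, -0.02418094,  0.00107669]), 'grip_width': 0.9975321388079413}Traceback (most recent call last):
  File "<stdin>", line 4, in <module>
  File "h.py", line 15, in cam
    c["ray"]=np.concatenate([p,np.ones((384,512,1))],-1)@c["R"].T
             ~~~~~~~~~~~~~~~~~~~~~~~~~~~~~~~~~~~~~~~~~~~^~~~~~~~~
ValueError: matmul: Input operand 1 has a mismatch in its core dimension 0, with gufunc signature (n?,k),(k,m?)->(n?,m?) (size 4 is different from 3)
```

```bash
sed -i 's|c\["R"\]=np.array(c\["rotation"\])|c["R"]=R.from_quat(np.roll(c["rotation"],-1)).as_matrix()|' h.py
python3 - <<'E'
from h import *
for n in ["top","side"]:
    c=cam(n); save(c,n,k=1.5); np.savez("/tmp/"+n,**{k:c[k] for k in("pixels","P","ray","t")}); print(n,c["t"],c["R"].round(3).tolist(),c["fx"],c["k1"])
E
```

```text
top [ 442.55621935   11.53488933 1026.0504104 ] [[0.014, -0.991, 0.133], [-1.0, -0.013, 0.007], [-0.005, -0.133, -0.991]] 380.52373465384204 -0.09240765668255593
side [-6.19813439e-01 -5.64008189e+02  8.01209933e+02] [[0.692, -0.487, 0.533], [-0.722, -0.458, 0.519], [-0.008, -0.744, -0.668]] 473.41591787995617 0.03268851949396634
```

View pics/top.png

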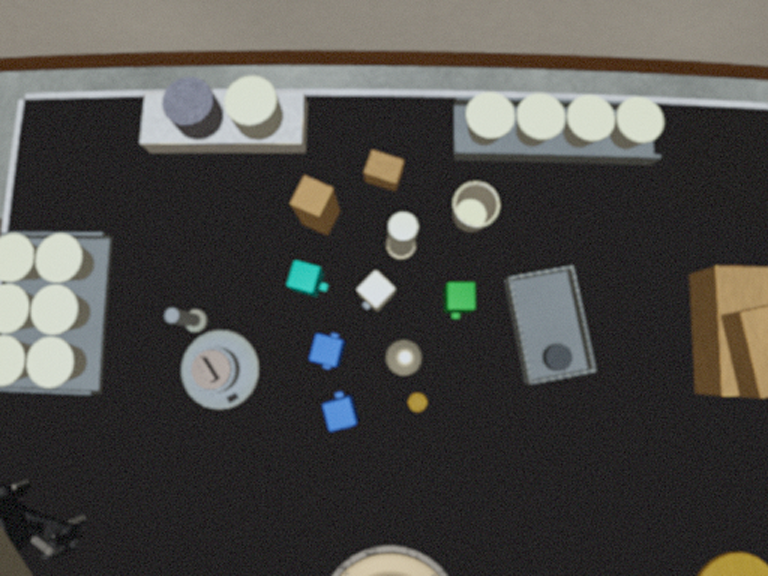

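View pics/side.png

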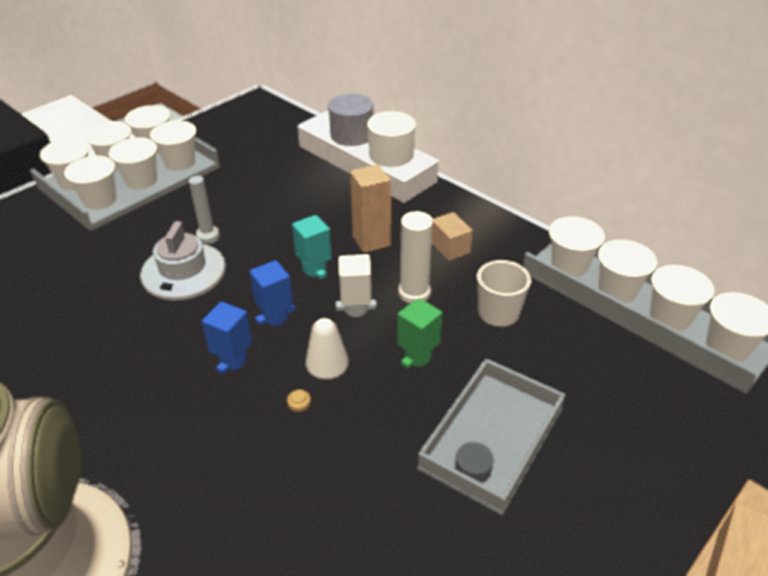

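```bash
cat > an.py <<'E'
from h import *
def rect(p): 
    r=cv2.minAreaRect(p[:,:2].astype(np.float32)); return np.round(r[0],1),np.round(r[1],1),round(r[2],1)
E
python3 - <<'E'
from an import *
for n in["top","side"]:
    d=np.load("/tmp/"+n+".npz"); P=d["P"].reshape(-1,3); C=d["pixels"].reshape(-1,3).astype(int)
    print(n)
    if n=="top":
        # seeds from image
        for k,(u,v) in dict(foot=(220,370),head=(377,290),cone=(404,357),col=(402,228),tray=(550,310),weight=(557,357),stem=(173,315),carton=(316,195),green=(461,296),teal=(304,278),blue=(326,350),blue2=(340,413),nut=(417,402),box=(384,165),switch=(232,398)).items():
            print(k,d["P"][int(v/1.5),int(u/1.5)].round(1)); 
    m=lambda c,r,z0,z1:P[(np.hypot(P[:,0]-c[0],P[:,1]-c[1])<r)&(P[:,2]>z0)&(P[:,2]<z1)]
    T=np.load("/tmp/top.npz")["P"]
    f=T[247,147]; h=T[193,251]; t=T[207,366]
    for nm,c,r,z0,z1 in[("disc",f,85,12,24),("bar",f,45,80,97),("capdisc",f,45,50,68),("headtop",h,45,88,102),("traywall",t,130,28,42)]:
        q=m(c,r,z0,z1); print(nm,len(q),q.mean(0).round(1) if len(q) else "",rect(q) if len(q)>4 else "")
E
```

```text
top
foot [424.2 295.1  60.8]
head [558.9  29.9  96. ]
cone [449.4 -15.6  89.6]
col [650.4  -9.7 148. ]
tray [ 538.5 -279.5    7.7]
weight [ 452.3 -284.1   32.1]
stem [509.5 356.  126.1]
carton [704.3 129.9 142.6]
green [ 550.7 -108.1   95.7]
teal [577.3 151.6  95.9]
blue [459.6 111.3  95.7]
blue2 [359.   87.2  94.4]
nut [372.1 -42.   17.1]
box [789.1  21.   48.1]
switch [374.4 283.1  21.8]
disc 1027 [422.8 301.   16.5] (array([422.3, 309. ]), array([132. , 132.4]), 39.6)
bar 115 [424.7 308.8  90.6] (array([424.7, 310.2]), array([44.1, 13.3]), 35.0)
capdisc 485 [422.3 300.9  58.4] (array([421.3, 304.6]), array([65.3, 74.7]), 63.9)
headtop 350 [560.7  33.1  96.1] (array([560.9,  33.4]), array([46.1, 45.9]), 46.5)
traywall 745 [ 494.3 -279.2   33. ] (array([ 511.5, -275.8]), array([189.9, 122. ]), 11.0)
side
disc 709 [411.8 285.8  16.5] (array([417.1, 297.7]), array([114.5, 133.2]), 59.5)
bar 103 [422.5 305.3  88.3] (array([423.2, 307.9]), array([49.5, 14.3]), 37.6)
capdisc 433 [419.4 295.5  57.8] (array([420.8, 298.9]), array([65.2, 78.5]), 72.1)
headtop 307 [558.1  27.8  95.2] (array([560.8,  29.5]), array([48.8, 45.3]), 45.8)
traywall 1408 [ 489.5 -283.8   33.1] (array([ 512.8, -277.3]), array([194.7, 122.3]), 10.6)
```

Call:
{"name": "play_rows", "arguments": {"deltas": [[0.47,-0.4,0,0,0,1,1],[0.47,-0.4,0,0,0,1,1],[0.47,-0.4,0,0,0,1,1],[0.47,-0.4,0,0,0,1,1],[0.47,-0.4,0,0,0,1,1],[0.47,-0.4,0,0,0,1,1],[0.47,-0.4,0,0,0,1,1],[0.47,-0.4,0,0,0,1,1]]}}

```text
time_s: 0.82
eef_pos: [387.4, 339.9, 231.1]
ee_rot: [-0.0, -0.187, 0.982, -0.0]
force: [0.2, 0.2, 0.8]
grip_width: 0.998
```

Call:
{"name": "play_rows", "arguments": {"deltas": [[0.47,-0.4,0,0,0,1,1],[0.47,-0.4,0,0,0,1,1],[0,0,0,0,0,0,1],[0,0,0,0,0,0,1]]}}

```text
time_s: 1.15
eef_pos: [424.6, 308.3, 230.9]
ee_rot: [-0.0, -0.285, 0.959, 0.0]
force: [-0.5, -0.4, 0.6]
grip_width: 1.0
```

```bash
python3 - <<'E'
from an import *
s=sensors.sense(); print(s["eef_pos"],s["joints"].round(2),s["force"])
c=cam("wrist"); save(c,"w1",k=1.5); np.savez("/tmp/w1",**{k:c[k] for k in("pixels","P","ray","t")}); print(c["t"],c["R"].round(2).tolist(),c["fx"])
P=c["P"].reshape(-1,3);f=np.array([422.5,308.5])
m=lambda r0,r,z0,z1:P[(np.hypot(P[:,0]-f[0],P[:,1]-f[1])<r)&(np.hypot(P[:,0]-f[0],P[:,1]-f[1])>r0)&(P[:,2]>z0)&(P[:,2]<z1)]
for nm,a,b,z0,z1 in[("disc",0,85,13,24),("bar",0,45,85,97),("capdisc",0,45,56,64),("stemtop",60,140,118,132)]:
    q=m(a,b,z0,z1); print(nm,len(q),q.mean(0).round(1) if len(q) else "",rect(q) if len(q)>4 else "")
E
```

```text
[424.64657031 308.25648223 230.9309233 ] [ 0.4   0.31  1.5   0.    1.33 -1.74] [-0.48885143 -0.43248733  0.62536438]
[354.08840652 261.68255877 374.61095492] [[-0.55, 0.79, 0.27], [0.84, 0.51, 0.18], [0.0, 0.33, -0.95]] 329.54066494580877
disc 5299 [413.  302.2  17. ] (array([423.7, 308.7]), array([131.6, 133.7]), 73.2)
bar 650 [423.3 308.3  92.3] (array([424.6, 308.9]), array([44.3, 11.7]), 33.4)
capdisc 3069 [421.7 307.6  60.1] (array([423.5, 308.8]), array([77. , 75.9]), 25.9)
stemtop 557 [508.3 355.7 125.1] (array([509.9, 356.8]), array([22.9, 22.9]), 34.8)
```

View pics/w1.png

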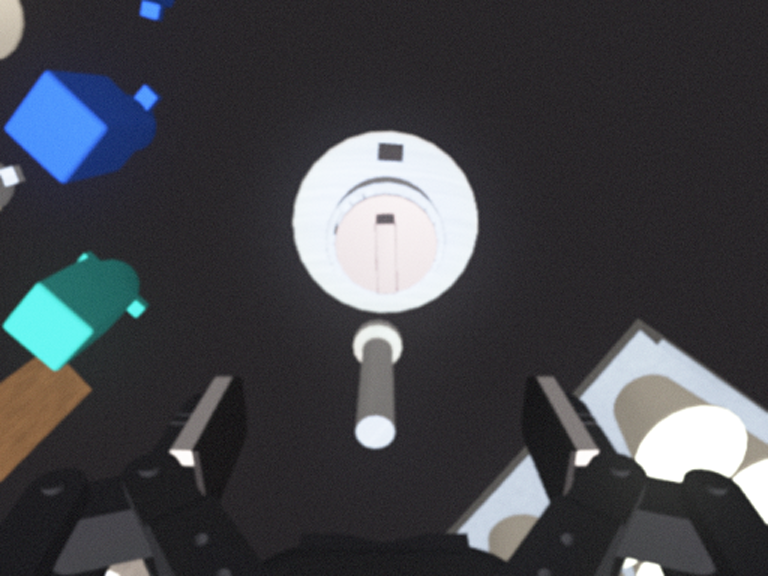

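```bash
cat > foot.py <<'E'
from an import *
from scipy.optimize import least_squares
def foot(c):
    g=cv2.cvtColor(c["pixels"],cv2.COLOR_RGB2GRAY)
    P=c["t"]+c["ray"]*((18-c["t"][2])/c["ray"][...,2])[...,None]
    r=np.hypot(P[...,0]-423.7,P[...,1]-308.7); m=((g>100)&(r<85)).astype(np.uint8)
    n,l,st,ce=cv2.connectedComponentsWithStats(m); k=1+st[1:,4].argmax()
    ct=max(cv2.findContours((l==k).astype(np.uint8),0,1)[0],key=len)[:,0]
    E=np.array([P[v,u,:2] for u,v in ct])
    f=least_squares(lambda x:np.hypot(E[:,0]-x[0],E[:,1]-x[1])-x[2],[423,308,70],loss="soft_l1",f_scale=.5)
    rr=np.hypot(P[...,0]-f.x[0],P[...,1]-f.x[1]); s=(g<90)&(rr>47)&(rr<66)
    q=P[s]; 
    a=np.degrees(np.arctan2(*(f.x[:2]-q[:,:2].mean(0))[::-1])) if len(q) else None
    return f.x.round(2),s.sum(),a
E
python3 - <<'E'
from foot import *
c=cam("wrist"); print(foot(c))
c2=cam("top"); print(foot(c2))
E
```

```text
(array([422.44, 307.88,  68.4 ]), np.int64(87), np.float64(29.159286780709028))
(array([422.46, 304.04,  67.04]), np.int64(111), np.float64(-119.96501255668726))
```

Call:
{"name": "play_rows", "arguments": {"deltas": [[0,0.012,-0.7,0,0,0,0.2],[0,0,-0.7,0,0,0,0.2],[0,0,-0.7,0,0,0,0.2],[0,0,-0.7,0,0,0,0.2],[0,0,-0.7,0,0,0,0.2],[0,0,-0.4,0,0,0,0.2],[0,0,-0.22,0,0,0,0.2],[0,0,0,0,0,0,0.2]], "squeeze": 40}}

```text
time_s: 1.97
eef_pos: [423.1, 309.5, 65.2]
ee_rot: [-0.001, -0.286, 0.958, -0.0]
force: [0.2, -0.5, -0.3]
grip_width: 0.6
```

Call:
{"name": "play_rows", "arguments": {"deltas": [[0,0,0,0,0,0,-1],[0,0,0,0,0,0,-1],[0,0,0,0,0,0,-1],[0,0,0,0,0,0,-1],[0,0,0,0,0,0,-1],[0,0,0,0,0,0,-1],[0,0,0,0,0,0,-1]]}}

```text
time_s: 2.55
eef_pos: [424.9, 309.7, 67.8]
ee_rot: [0.001, -0.286, 0.958, 0.0]
force: [-1.8, -0.6, 7.4]
grip_width: 0.131
```

Call:
{"name": "play_rows", "arguments": {"deltas": [[0,0,0.1,0,0,0,-1],[0,0,0.3,0,0,0,-1],[0,0,0.6,0,0,0,-1],[0,0,0.8,0,0,0,-1],[0,0,0.8,0,0,0,-1],[0,0,0.6,0,0,0,-1],[0,0,0,0,0,0,-1],[0,0,0,0,0,0,-1]]}}

```text
time_s: 3.22
eef_pos: [424.5, 309.4, 195.6]
ee_rot: [0.001, -0.286, 0.958, 0.0]
force: [-1.5, -0.0, -0.5]
grip_width: 0.131
```

```bash
python3 - <<'E'
from foot import *
s=sensors.sense(); print(s["eef_pos"],s["force"],s["grip_width"])
c=cam("wrist"); save(c,"w2",k=1.5)
g=cam("top"); print(foot(c),foot(g)); save(g,"t2",(90,190,200,310),5)
E
```

```text
[424.54608623 309.42957204 195.62138436] [-1.48148461 -0.00753216 -0.51184633] 0.13084682696936709
(array([427.2 , 310.94,  72.41]), np.int64(139), np.float64(28.78783859305548)) (array([423.24, 306.4 ,  68.77]), np.int64(107), np.float64(-92.2131054758254))
```

View pics/w2.png

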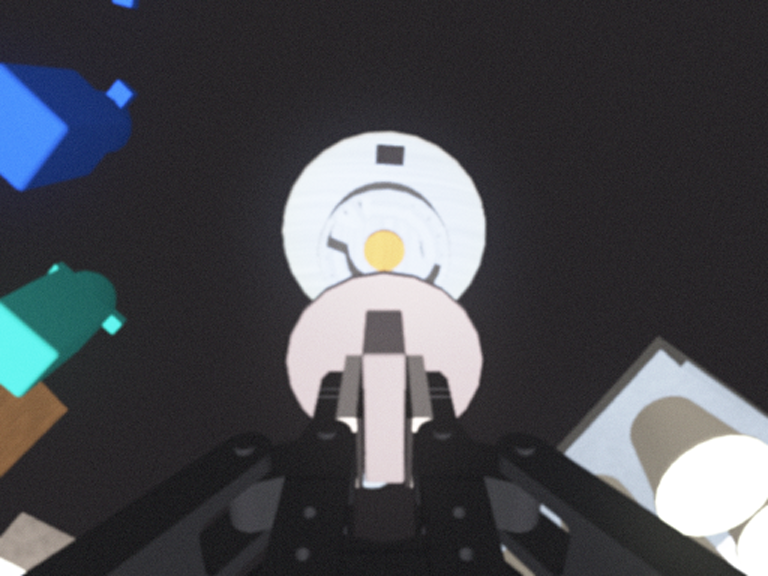

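Call:
{"name": "play_rows", "arguments": {"deltas": [[0.21,-0.9,0,0,0,-1,-1],[0.21,-0.9,0,0,0,-1,-1],[0.21,-0.9,0,0,0,-1,-1],[0.21,-0.9,0,0,0,-1,-1],[0.21,-0.9,0,0,0,-1,-1],[0.21,-0.9,0,0,0,-1,-1],[0.21,-0.9,0,0,0,-1,-1],[0.21,-0.9,0,0,0,-1,-1]]}}

```text
time_s: 3.98
eef_pos: [491.0, 19.6, 193.3]
ee_rot: [-0.001, 0.131, 0.991, 0.0]
force: [1.0, -0.4, -1.3]
grip_width: 0.13
```

Call:
{"name": "play_rows", "arguments": {"deltas": [[0.21,-0.9,0,0,0,-1,-1],[0.21,-0.9,0,0,0,-1,-1],[0.21,-0.9,0,0,0,-1,-1],[0.21,-0.9,0,0,0,-1,-1],[0.21,-0.9,0,0,0,-1,-1],[0.21,-0.9,0,0,0,0,-1],[0,0,0,0,0,0,-1],[0,0,0,0,0,0,-1]]}}

```text
time_s: 4.65
eef_pos: [541.3, -195.9, 192.6]
ee_rot: [-0.002, 0.382, 0.924, 0.0]
force: [0.4, 0.7, -0.6]
grip_width: 0.129
```

```bash
python3 - <<'E'
from an import *
s=sensors.sense(); print(s["eef_pos"],s["joints"].round(2),s["force"],s["grip_width"])
c=cam("wrist"); P=c["P"].reshape(-1,3)
q=P[(abs(P[:,2]-35)<5)&(np.hypot(P[:,0]-512,P[:,1]+276)<125)]; print(len(q),rect(q))
q=P[(abs(P[:,2]-5)<5)&(np.hypot(P[:,0]-512,P[:,1]+276)<125)]; print(len(q),q.mean(0) if len(q) else 0)
# foot, unobstructed from top
from foot import foot
g=cam("top"); print(foot(g))
d=cam("side"); save(d,"s2",k=1.5)
for x in (c,g):
    Q=x["P"].reshape(-1,3); h=Q[(np.hypot(Q[:,0]-560,Q[:,1]-32)<50)&(abs(Q[:,2]-96)<6)]; print("head",len(h), rect(h) if len(h)>4 else "")
E
```

```text
[ 541.27856353 -195.90848475  192.57694817] [-0.55  0.46  1.39  0.    1.29 -1.34] [ 0.41386485  0.68386476 -0.60824936] 0.12913891701938038
4379 (array([ 499.6, -279.2]), array([166.5, 121. ]), 10.8)
21458 [ 488.48701652 -256.53715371    2.97403104]
(array([423.69, 307.38,  69.04]), np.int64(16), np.float64(26.188741721870578))
head 924 (array([567.2,  13.4]), array([31.2, 15.6]), 47.1)
head 346 (array([561.1,  33.2]), array([46.1, 44.2]), 45.6)
```

View pics/s2.png

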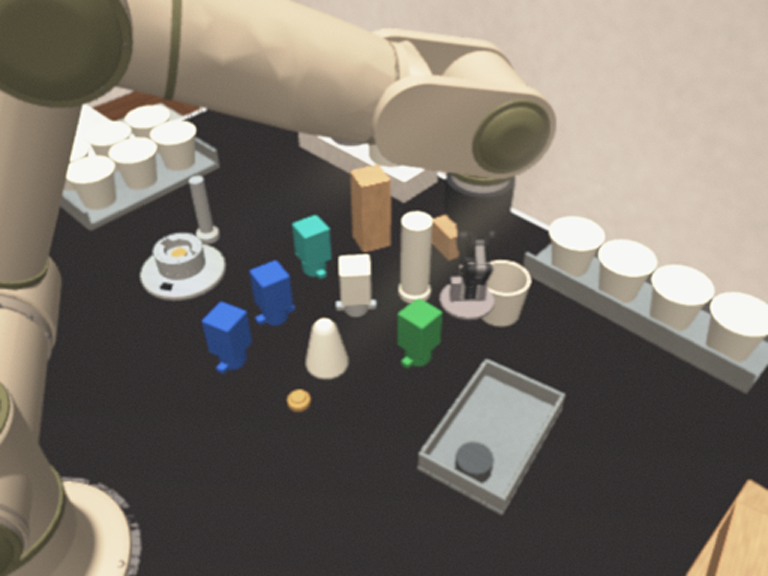

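Call:
{"name": "play_rows", "arguments": {"deltas": [[0.21,-0.9,0,0,0,0,-1],[0.21,-0.9,0,0,0,0,-1],[0,0,-0.5,0,0,0,-1],[0,0,-0.8,0,0,0,-1],[0,0,-0.8,0,0,0,-1],[0,0,-0.8,0,0,0,-1],[0,0,-0.5,0,0,0,-1],[0,0,0,0,0,0,-1]]}}

```text
time_s: 5.47
eef_pos: [556.7, -263.9, 54.0]
ee_rot: [-0.004, 0.38, 0.925, 0.001]
force: [0.7, 1.3, -1.2]
grip_width: 0.135
```

```bash
python3 - <<'E'
from an import *
s=sensors.sense(); print(s["eef_pos"],s["force"],s["grip_width"])
c=cam("wrist");save(c,"w3",k=1.5); P=c["P"].reshape(-1,3)
q=P[(abs(P[:,2]-35)<4)&(np.hypot(P[:,0]-512,P[:,1]+276)<125)]; print(len(q),rect(q))
E
```

```text
[ 556.74874533 -263.94887355   54.03974449] [ 0.68954113  1.31503939 -1.16607245] 0.1349443091214489
15643 (array([ 512.1, -277.4]), array([190.8, 120.9]), 10.8)
```

View pics/w3.png

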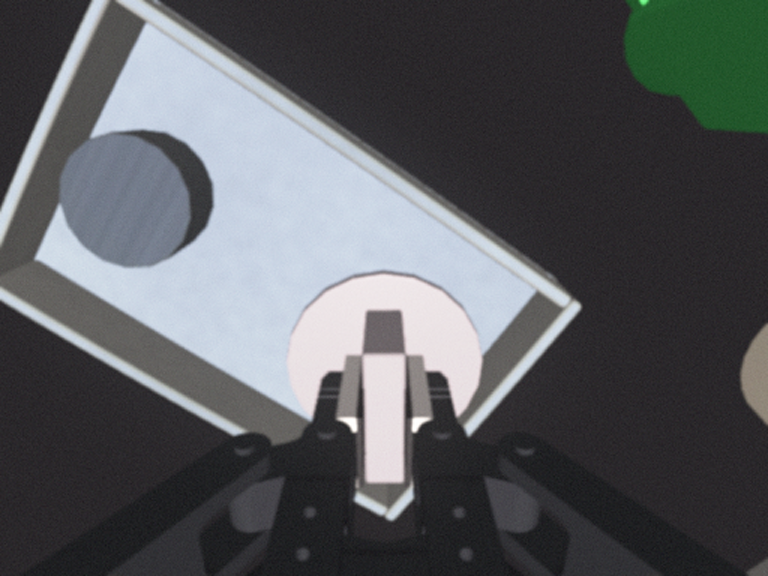

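Call:
{"name": "play_rows", "arguments": {"deltas": [[0,-0.1,-0.4,0,0,0,-1],[0,0,-0.3,0,0,0,-1],[0,0,-0.05,0,0,0,-1],[0,0,0,0,0,0,-1],[0,0,0,0,0,0,-1]]}}

```text
time_s: 5.93
eef_pos: [559.1, -270.7, 29.5]
ee_rot: [0.001, 0.38, 0.925, -0.0]
force: [0.5, -0.3, -0.1]
grip_width: 0.132
```

Call:
{"name": "play_rows", "arguments": {"deltas": [[0,0,-0.06,0,0,0,-1],[0,0,-0.04,0,0,0,-1],[0,0,0,0,0,0,-1],[0,0,0,0,0,0,-1]]}}

```text
time_s: 6.27
eef_pos: [558.7, -270.7, 24.6]
ee_rot: [0.0, 0.381, 0.925, -0.0]
force: [0.3, 0.4, -0.2]
grip_width: 0.134
```

Call:
{"name": "play_rows", "arguments": {"deltas": [[0,0,-0.03,0,0,0,-1],[0,0,0,0,0,0,-1],[0,0,0,0,0,0,-1]]}}

```text
time_s: 6.52
eef_pos: [558.7, -270.7, 23.3]
ee_rot: [0.0, 0.381, 0.925, -0.0]
force: [1.2, -0.3, -0.2]
grip_width: 0.128
```

Call:
{"name": "play_rows", "arguments": {"deltas": [[0,0,-0.03,0,0,0,-1],[0,0,0,0,0,0,-1],[0,0,0,0,0,0,-1]]}}

```text
time_s: 6.77
eef_pos: [558.8, -270.8, 23.3]
ee_rot: [0.0, 0.381, 0.925, -0.0]
force: [-2.9, 2.5, 10.1]
grip_width: 0.132
```

Call:
{"name": "play_rows", "arguments": {"deltas": [[0,0,0,0,0,0,0],[0,0,0,0,0,0,0],[0,0,0,0,0,0,0],[0,0,0,0,0,0,0],[0,0,0.3,0,0,0,0],[0,0,0.7,0,0,0,0],[0,0,1,0,0,0,0],[0,0,1,0,0,0,0]]}}

```text
time_s: 7.43
eef_pos: [558.2, -270.4, 143.9]
ee_rot: [-0.001, 0.381, 0.925, 0.0]
force: [1.8, -0.6, -0.2]
grip_width: 0.502
```

Call:
{"name": "play_rows", "arguments": {"deltas": [[0,0,1,0,0,0,0],[0,0,1,0,0,0,0],[0,1,0.2,0,0,0,1],[0,1,0,0,0,0,1],[0,1,0,0,0,0,1],[0,1,0,0,0,0,1],[0,1,0,0,0,0,1],[0,1,0,0,0,0,1]]}}

```text
time_s: 8.1
eef_pos: [558.2, -28.8, 231.2]
ee_rot: [0.001, 0.381, 0.925, 0.0]
force: [0.9, -0.9, 0.1]
grip_width: 1.0
```

Call:
{"name": "play_rows", "arguments": {"deltas": [[0,0.8,0,0,0,0,1],[0,0.8,0,0,0,0,1],[0,0,0,0,0,0,1],[0,0,0,0,0,0,1],[0,0,0,0,0,0,1]]}}

```text
time_s: 8.52
eef_pos: [558.7, 32.9, 230.6]
ee_rot: [0.0, 0.381, 0.925, -0.0]
force: [-0.2, 0.2, 0.6]
grip_width: 1.001
```

```bash
python3 - <<'E'
from foot import *
s=sensors.sense(); print(s["eef_pos"],s["ee_rot"],s["force"],s["grip_width"])
c=cam("wrist");save(c,"w4",k=1.5); g=cam("top"); save(g,"t4",(330,160,410,270),5)
for x in (c,g):
    Q=x["P"].reshape(-1,3); h=Q[(np.hypot(Q[:,0]-560,Q[:,1]-32)<40)&(abs(Q[:,2]-96)<4)]; print("head",len(h), rect(h) if len(h)>4 else "", h.mean(0))
Q=g["P"].reshape(-1,3); q=Q[(np.hypot(Q[:,0]-558,Q[:,1]+270)<50)&(abs(Q[:,2]-47)<5)]; print("capbar",len(q),q.mean(0),rect(q) if len(q)>4 else "")
E
```

```text
[558.69225164  32.86231009 230.62168866] [ 3.29784953e-04  3.80623439e-01  9.24730059e-01 -7.93326400e-05] [-0.16100982  0.21650549  0.56067247] 1.0006378610130615
head 2560 (array([561. ,  31.1]), array([45.9, 45.8]), 46.8) [560.19956441  32.1401637   96.4780702 ]
head 73 (array([547.,  39.]), array([34.8, 15.7]), 46.0) [543.29273195  36.8651047   96.04301935]
capbar 74 [ 555.72236376 -268.51432736   46.65806531] (array([ 556.1, -269.3]), array([11.2, 41.7]), 44.4)
```

View pics/w4.png

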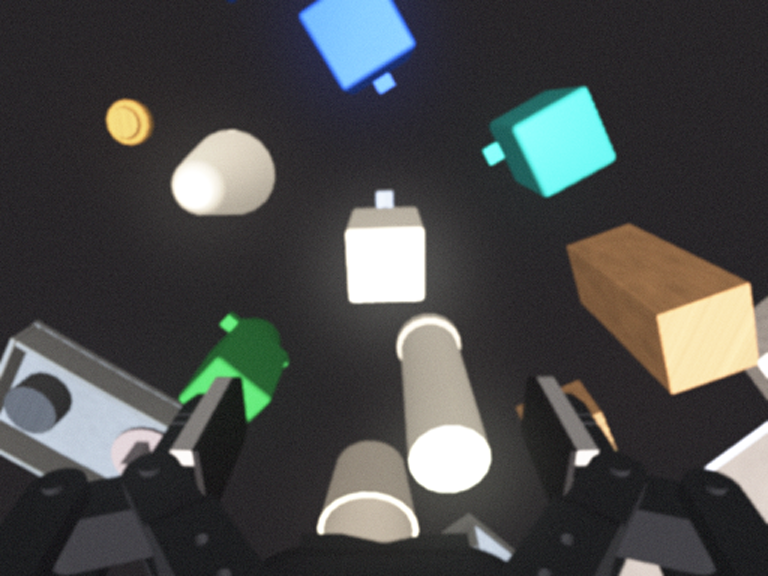

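Call:
{"name": "play_rows", "arguments": {"deltas": [[0.05,-0.04,-0.3,0,0,0.25,1],[0,0,-0.8,0,0,0,1],[0,0,-0.8,0,0,0,1],[0,0,-0.8,0,0,0,1],[0,0,-0.8,0,0,0,1],[0,0,-0.6,0,0,0,1],[0,0,-0.4,0,0,0,1],[0,0,0,0,0,0,1]], "squeeze": 60}}

```text
time_s: 9.28
eef_pos: [558.9, 30.8, 46.9]
ee_rot: [-0.003, 0.369, 0.929, -0.001]
force: [-0.1, -0.5, -0.0]
grip_width: 0.999
```

Call:
{"name": "play_rows", "arguments": {"deltas": [[0,0,0,0,0,0,-1],[0,0,0,0,0,0,-1],[0,0,0,0,0,0,-1],[0,0,0,0,0,0,-1],[0,0,0,0,0,0,-1],[0,0,0,0,0,0,-1]]}}

```text
time_s: 9.78
eef_pos: [561.6, 31.4, 51.7]
ee_rot: [0.002, 0.368, 0.93, 0.0]
force: [-0.0, -0.7, 6.2]
grip_width: 0.534
```

Call:
{"name": "play_rows", "arguments": {"deltas": [[0,0,0.3,0,0,0,-1],[0,0,0.8,0,0,0,-1],[0,0,0.9,0,0,0,-1],[0,0,0.9,0,0,0,-1],[0,0,0.7,0,0,0,-1]]}}

```text
time_s: 10.2
eef_pos: [560.9, 31.7, 197.5]
ee_rot: [0.001, 0.368, 0.93, 0.0]
force: [0.3, -0.1, -1.1]
grip_width: 0.533
```

Call:
{"name": "play_rows", "arguments": {"deltas": [[-0.44,0.635,0,0,0,-0.9,-1],[-0.44,0.635,0,0,0,-0.9,-1],[-0.44,0.635,0,0,0,-0.9,-1],[-0.44,0.635,0,0,0,-0.9,-1],[-0.44,0.635,0,0,0,-0.9,-1],[-0.44,0.635,0,0,0,-0.9,-1],[-0.44,0.635,0,0,0,-0.9,-1],[0,0,0,0,0,0,-1]]}}

```text
time_s: 10.87
eef_pos: [434.6, 212.8, 194.6]
ee_rot: [-0.001, 0.65, 0.76, 0.0]
force: [0.1, -0.3, -1.6]
grip_width: 0.533
```

Call:
{"name": "play_rows", "arguments": {"deltas": [[0,0,0,0,0,0,-1],[0,0,0,0,0,0,-1],[0,0,0,0,0,0,-1]]}}

```text
time_s: 11.12
eef_pos: [438.0, 208.8, 194.2]
ee_rot: [0.0, 0.65, 0.76, 0.0]
force: [1.0, 0.5, -1.0]
grip_width: 0.531
```

```bash
python3 - <<'E'
from foot import *
s=sensors.sense(); print(s["eef_pos"],s["ee_rot"],s["force"],s["grip_width"])
c=cam("wrist"); np.savez("/tmp/w5",**{k:c[k] for k in("pixels","P","ray","t")})
print(foot(c))
# rectified map of plane z=54.5, 0.25mm/px ; centre 423,308.5
N=480; yy,xx=np.mgrid[0:N,0:N]; X=423+(120-yy*.5)*1.0; Y=308.5+(120-xx*.5)
def view(z):
    p=(np.stack([X,Y,np.full(X.shape,float(z))],-1)-c["t"])@c["R"]
    s=p[...,:2]/p[...,2:]; s=s*(1+c["k1"]*(s**2).sum(-1,keepdims=True))
    return cv2.remap(c["pixels"],(s[...,0]*c["fx"]+c["cx"]).astype(np.float32),(s[...,1]*c["fy"]+c["cy"]).astype(np.float32),1)
a=view(54.5); im=cv2.resize(a[120:360,120:360],(600,600),interpolation=cv2.INTER_CUBIC)
w=cv2.resize(c["pixels"],None,fx=.39,fy=.39)
out=np.zeros((600,800,3),np.uint8); out[:,:600]=im; out[:w.shape[0],600:600+w.shape[1]]=w
cv2.imwrite("pics/w5.png",out[...,::-1])
E
```

```text
[438.03597174 208.79490467 194.22247553] [1.95125714e-04 6.49810128e-01 7.60096544e-01 5.37504473e-05] [ 0.98836679  0.4743349  -1.02345625] 0.5308033760036686
(array([424.32, 306.64,  66.16]), np.int64(225), np.float64(27.037253520935824))
```

View pics/w5.png

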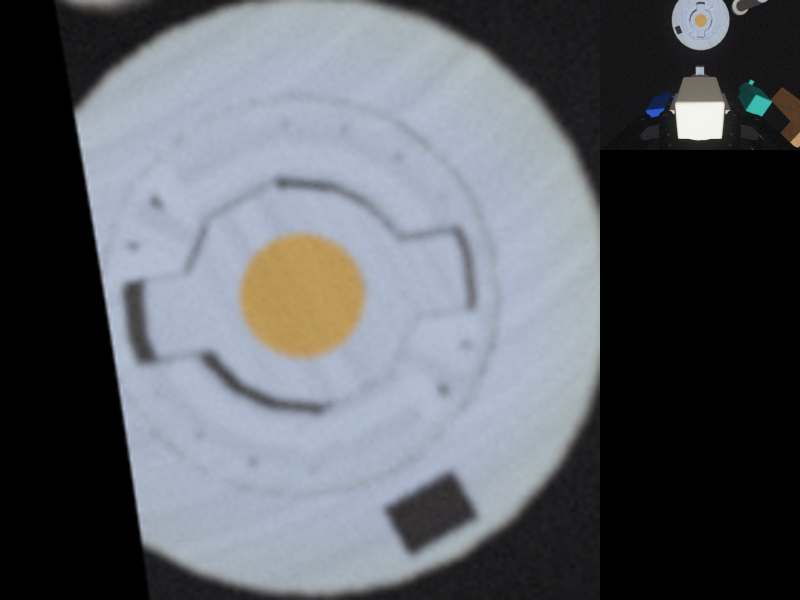

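```bash
python3 - <<'E'
from an import *
P=np.load("/tmp/w5.npz")["P"].reshape(-1,3)
for z0,z1 in((225,236),(230,245),(150,162)):
    q=P[(P[:,2]>z0)&(P[:,2]<z1)&(np.hypot(P[:,0]-438,P[:,1]-209)<60)]; print(len(q),np.median(q,0) if len(q) else "",rect(q) if len(q)>4 else "")
I=np.load("/tmp/w5.npz"); C=I["pixels"].astype(int); m=(C.min(-1)>225); Q=I["P"][m]; Q=Q[np.hypot(Q[:,0]-438,Q[:,1]-209)<60]; print(len(Q),np.median(Q,0),rect(Q))
E
```

```text
2760 [434.60728324 228.71024714 231.39243018] (array([436.9, 214.5]), array([72.6, 34.6]), 8.3)
15159 [437.32892363 215.33391723 239.23441202] (array([437.6, 208.4]), array([106.9,  46.6]), 9.1)
670 [433.75248539 231.46158567 157.33406171] (array([434.4, 230.7]), array([28.3, 17.4]), 8.6)
10124 [437.96252283 210.92073262 239.36324802] (array([437.9, 208.3]), array([42.3, 44.3]), 9.2)
```

Call:
{"name": "play_rows", "arguments": {"deltas": [[-0.087,0.62,0,0,0,0.1,-1],[-0.087,0.62,0,0,0,0,-1],[-0.087,0.62,0,0,0,0,-1],[-0.087,0.62,0,0,0,0,-1],[0,0,-0.8,0,0,0,-1],[0,0,-0.8,0,0,0,-1],[0,0,-0.5,0,0,0,-1],[0,0,0,0,0,0,-1]]}}

```text
time_s: 11.83
eef_pos: [422.0, 307.3, 106.1]
ee_rot: [-0.002, 0.646, 0.763, -0.004]
force: [-0.1, -0.6, -2.9]
grip_width: 0.529
```

Call:
{"name": "play_rows", "arguments": {"deltas": [[0,0,0,0,0,0,-1],[0,0,0,0,0,0,-1]]}}

```text
time_s: 12.0
eef_pos: [424.7, 308.7, 111.6]
ee_rot: [0.001, 0.646, 0.763, 0.001]
force: [0.1, 0.6, -1.4]
grip_width: 0.53
```

Call:
{"name": "play_rows", "arguments": {"deltas": [[-0.012,-0.008,-0.1,0,0,0,-1],[0,0,-0.1,0,0,0,-1],[0,0,-0.1,0,0,0,-1],[0,0,0,0,0,0,-1],[0,0,0,0,0,0,-1]]}}

```text
time_s: 12.42
eef_pos: [423.0, 308.4, 98.0]
ee_rot: [-0.0, 0.646, 0.764, -0.0]
force: [0.9, 0.3, -0.6]
grip_width: 0.536
```

Call:
{"name": "play_rows", "arguments": {"deltas": [[0,0,-0.1,0,0,0,-1],[0,0,0,0,0,0,-1],[0,0,0,0,0,0,-1]]}}

```text
time_s: 12.67
eef_pos: [423.3, 308.5, 94.2]
ee_rot: [0.0, 0.646, 0.764, 0.0]
force: [1.4, 0.2, 0.7]
grip_width: 0.531
```

Call:
{"name": "play_rows", "arguments": {"deltas": [[0,0,-0.1,0,0,0,-1],[0,0,-0.1,0,0,0,-1],[0,0,0,0,0,0,-1],[0,0,0,0,0,0,-1]]}}

```text
time_s: 13.0
eef_pos: [423.4, 308.6, 86.4]
ee_rot: [0.0, 0.646, 0.764, 0.0]
force: [0.4, 0.6, 5.9]
grip_width: 0.534
```

Call:
{"name": "play_rows", "arguments": {"deltas": [[0,0,-0.1,0,0,0,-1],[0,0,0,0,0,0,-1],[0,0,0,0,0,0,-1],[0,0,0,0,0,0,-1]]}}

```text
time_s: 13.33
eef_pos: [423.5, 308.6, 82.7]
ee_rot: [0.0, 0.646, 0.764, 0.001]
force: [-0.4, 0.1, 7.6]
grip_width: 0.535
```

Call:
{"name": "play_rows", "arguments": {"deltas": [[0,0,-0.03,0,0,0,-1],[0,0,0,0,0,0,-1],[0,0,0,0,0,0,-1]]}}

```text
time_s: 13.58
eef_pos: [423.4, 308.6, 81.7]
ee_rot: [0.0, 0.646, 0.764, 0.001]
force: [-1.7, -0.8, 11.0]
grip_width: 0.531
```

Call:
{"name": "play_rows", "arguments": {"deltas": [[0,0,0,0,0,-0.5,-1],[0,0,0,0,0,-0.5,-1],[0,0,0,0,0,-0.5,-1],[0,0,0,0,0,-0.5,-1],[0,0,0,0,0,-0.5,-1],[0,0,0,0,0,0,-1]]}}

```text
time_s: 14.08
eef_pos: [423.8, 308.7, 81.8]
ee_rot: [0.0, 0.741, 0.672, 0.001]
force: [-0.5, -0.4, 8.4]
grip_width: 0.528
```

```bash
python3 - <<'E'
from h import *
s=sensors.sense(); print(s["eef_pos"],s["ee_rot"],s["force"],s["wrist_torque"],90-2*np.degrees(np.arctan2(s["ee_rot"][1],s["ee_rot"][2])))
E
```

```text
[423.75084987 308.7097188   81.76280564] [3.47498176e-04 7.40806678e-01 6.71717395e-01 1.04260157e-03] [-0.46971891 -0.40436493  8.36800618] [-0.03727158  0.12098382 -0.05770829] -5.600431426810985
```

Call:
{"name": "play_rows", "arguments": {"deltas": [[0,0,0,0,0,-0.9,-1],[0,0,0,0,0,-0.9,-1],[0,0,0,0,0,-0.9,-1],[0,0,0,0,0,-0.9,-1],[0,0,0,0,0,-0.9,-1],[0,0,0,0,0,-0.9,-1],[0,0,0,0,0,-0.9,-1],[0,0,0,0,0,-0.9,-1]]}}

```text
time_s: 14.75
eef_pos: [423.9, 308.7, 81.8]
ee_rot: [0.0, 0.936, 0.351, 0.001]
force: [-0.5, 0.4, 9.4]
grip_width: 0.534
```

Call:
{"name": "play_rows", "arguments": {"deltas": [[0,0,0,0,0,-0.5,-1],[0,0,0,0,0,-0.5,-1],[0,0,0,0,0,-0.4,-1],[0,0,0,0,0,0,-1],[0,0,0,0,0,0,-1]]}}

```text
time_s: 15.17
eef_pos: [423.9, 308.7, 81.8]
ee_rot: [-0.0, 0.959, 0.284, 0.001]
force: [0.3, -0.2, 8.9]
grip_width: 0.532
```

```bash
cat > st.py <<'E'
from h import *
s=sensors.sense(); print(s["eef_pos"],s["grip_width"],s["force"].round(1),s["wrist_torque"].round(3),90-2*np.degrees(np.arctan2(s["ee_rot"][1],s["ee_rot"][2])),s["joints"].round(2))
E
python3 st.py
```

```text
[423.85587934 308.69280687  81.80052474] 0.5320514813519956 [ 0.3 -0.2  8.9] [-0.076  0.02  -0.069] -57.05961332413747 [ 0.41  0.48  1.68 -0.    0.98  1.4 ]
```

Call:
{"name": "play_rows", "arguments": {"deltas": [[0,0,0,0,0,-0.25,-1],[0,0,0,0,0,-0.25,-1],[0,0,0,0,0,0,-1],[0,0,0,0,0,0,-1]]}}

```text
time_s: 15.5
eef_pos: [423.8, 308.7, 81.8]
ee_rot: [-0.0, 0.966, 0.258, 0.001]
force: [0.7, -0.7, 9.2]
grip_width: 0.527
```

```bash
python3 st.py
```

```text
[423.83721454 308.67855318  81.78594196] 0.5266260305124456 [ 0.7 -0.7  9.2] [-0.104 -0.003 -0.043] -60.04992845872053 [ 0.41  0.48  1.68 -0.    0.98  1.45]
```

Call:
{"name": "play_rows", "arguments": {"deltas": [[0,0,0,0,0,-0.25,-1],[0,0,0,0,0,-0.1,-1],[0,0,0,0,0,0,-1],[0,0,0,0,0,0,-1]]}}

```text
time_s: 15.83
eef_pos: [423.9, 308.7, 81.8]
ee_rot: [0.0, 0.97, 0.241, 0.001]
force: [0.5, 0.6, 9.2]
grip_width: 0.529
```

```bash
python3 st.py
```

```text
[423.86396093 308.66919602  81.81467915] 0.5288180845067776 [0.5 0.6 9.2] [-0.091 -0.009  0.489] -62.068222750150085 [ 0.41  0.48  1.68 -0.    0.98  1.49]
```

Call:
{"name": "play_rows", "arguments": {"deltas": [[0,0,0.05,0,0,0.05,-1],[0,0,0.05,0,0,0,-1],[0,0,0.03,0,0,0,-1],[0,0,0,0,0,0,-1],[0,0,0,0,0,0,-1]]}}

```text
time_s: 16.25
eef_pos: [423.7, 308.6, 86.7]
ee_rot: [-0.0, 0.97, 0.243, 0.001]
force: [2.0, 0.7, 7.4]
grip_width: 0.534
```

```bash
python3 st.py
```

```text
[423.73596881 308.587037    86.66684868] 0.5338895319062601 [2.  0.7 7.4] [ 0.073 -0.496  0.125] -61.84097741648375 [ 0.41  0.47  1.68 -0.    0.99  1.49]
```

Call:
{"name": "play_rows", "arguments": {"deltas": [[0,0,0.05,0,0,0,-1],[0,0,0,0,0,0,-1],[0,0,0,0,0,0,-1]]}}

```text
time_s: 16.5
eef_pos: [423.7, 308.6, 88.1]
ee_rot: [-0.0, 0.97, 0.243, 0.001]
force: [5.8, 1.8, 0.9]
grip_width: 0.529
```

```bash
python3 st.py
```

```text
[423.67251316 308.55361868  88.13152639] 0.5289959673105527 [5.8 1.8 0.9] [ 0.235 -0.827  0.212] -61.84732872187908 [ 0.41  0.47  1.68 -0.    0.99  1.49]
```

Call:
{"name": "play_rows", "arguments": {"deltas": [[0,0,-0.02,0,0,0,-1],[0,0,0,0,0,0,0.8],[0,0,0,0,0,0,0.8],[0,0,0,0,0,0,0.8],[0,0,0,0,0,0,0.8],[0,0,0,0,0,0,0.8]]}}

```text
time_s: 17.0
eef_pos: [422.8, 308.3, 87.0]
ee_rot: [0.0, 0.97, 0.243, -0.0]
force: [-0.4, -0.1, -0.5]
grip_width: 0.899
```

Call:
{"name": "play_rows", "arguments": {"deltas": [[0,0,0.3,0,0,0,0.8],[0,0,0.8,0,0,0,0.8],[0,0,0.9,0,0,0,0.8],[0,0,0.9,0,0,0,0.8],[0,0,0.8,0,0,0,0.8],[0,0,0,0,0,0,0.8],[0,0,0,0,0,0,0.8]]}}

```text
time_s: 17.58
eef_pos: [423.4, 308.6, 236.4]
ee_rot: [-0.0, 0.97, 0.243, 0.001]
force: [-0.3, 0.1, -1.7]
grip_width: 0.901
```

```bash
python3 - <<'E'
from an import *
s=sensors.sense(); print(s["eef_pos"],s["force"])
c=cam("wrist"); d=cam("side")
for x in(c,d):
    Q=x["P"].reshape(-1,3); h=Q[(np.hypot(Q[:,0]-424,Q[:,1]-308)<45)&(Q[:,2]>122)&(Q[:,2]<145)]; print(len(h),np.median(h,0),rect(h))
a=cv2.resize(c["pixels"],(400,300)); b=cv2.resize(d["pixels"],(400,300)); e=cv2.resize(d["pixels"][130:220,80:200],(400,300)); g=cv2.resize(d["pixels"][230:345,270:390],(400,300))
cv2.imwrite("pics/fin.png",np.vstack([np.hstack([a,b]),np.hstack([e,g])])[...,::-1])
E
```

```text
[423.39220034 308.57062823 236.43848521] [-0.32043787  0.09902753 -1.73433179]
3254 [425.8532042  309.81936893 133.20812753] (array([423.9, 309. ]), array([45.9, 46.1]), 28.6)
299 [419.64396313 302.36384989 131.56636485] (array([421.6, 305.7]), array([50.1, 45.2]), 30.6)
```

View pics/fin.png

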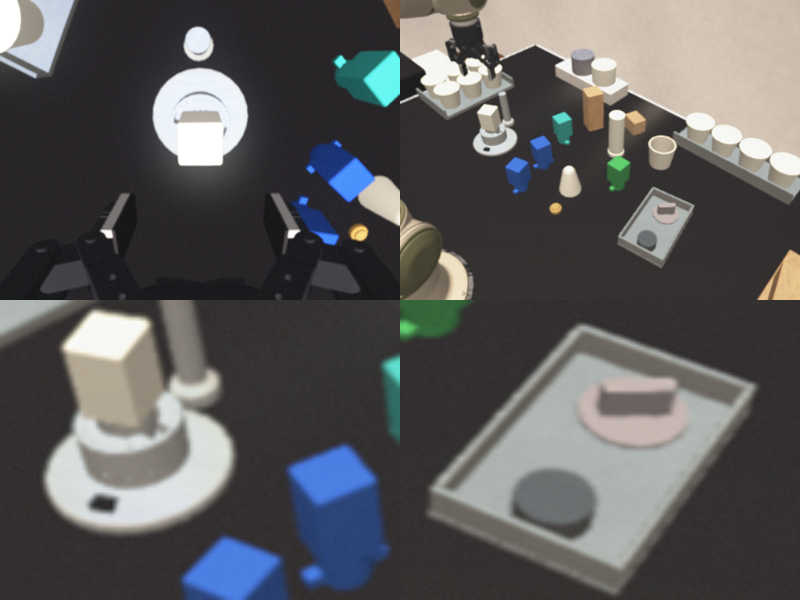

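```bash
python3 -c "
from rig import order; print(order.finish_job())"
```

```text
the job is handed in; nothing more can be done
None
```

The lamp is made up and the job is handed in, at about 17.6 s of robot time. The hand-in gave no verdict.

- **Cap:** I lifted it off the foot by its bar and set it down on the tray floor, releasing only after contact. The last picture shows it flat, grip upwards, in the free half of the tray, clear of the weight.
- **Head:** I gripped the white two-lug head, plugged it in and pushed it down to about 31 mm. I then turned it clockwise about 71 degrees until the torque rose at the stop. An upward pull before letting go met resistance.
- **Last checks:** After release the wrist camera puts the head's top at 133.2 mm, so its underside is near 37 mm. That fits locked (36.5 mm) and not merely plugged (42 mm). Its angle is 28.6 degrees, against 29 degrees measured for the holder's x axis.
- **Disagreements:** The side camera read the head's top 1.6 mm lower and its angle 2 degrees off. The overhead camera's fits of the foot's position and axis angle disagreed with the wrist camera, so I used the wrist camera.
- **Other things:** In the last picture they stand where they were. I checked this by eye only.

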